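# Lock the blower's filter panel with its quarter-turn cam

## Robot

A 6-joint arm with a two-finger parallel gripper is mounted at the origin on a cart in front of the work surface, level with it; the furniture and walls round the work are solid. World frame = base frame: x ahead of the robot, y to its left, z up, the work surface at z = 0. Lengths are in m, angles in degrees, forces in N, time in s.
With the tool pointing down it reaches from about 0.375 to 0.975 m from the base axis. Payload 3.8 kg.
Tool frame: the origin (TCP) lies at the very end of the fingers, on their centre line; the grasp point (between the pads) lies 19 mm behind it (manip.hold_point_z is the distance from the TCP to the grasp point, in m); z points along the fingers, y is the line along which they close (so a half turn about z gives the same grasp; the last joint's range is limited). The gripper opens to 88 mm and grips with 3 to 60 N. Pads are 18 mm wide; open, the fingers measure 123 mm over their backs; the gripper's body (75 mm by 187 mm) begins 45 mm behind the grasp point.
Start: joints at [-2.114, 15.12, 91.902, -0, 72.978, -2.114], TCP at [0.675, -0, 0.239] pointing down, gripper open.
Joint ranges: [-150.88, 150.88], [-54.13, 125.18], [17.81, 147.31], [-75.09, 255.09], [0, 152.58], [-146.25, 146.25]. Speed limits (degrees/s): [147.25, 147.25, 180, 180, 180, 180].

## Interface

Orientations are given as [roll, pitch, yaw] about the fixed x, y, z axes, in that order (R = Rz(yaw) Ry(pitch) Rx(roll)).
In Python, from station import manip gives the robot as it stands. The module is installed in compiled form; this text tells all that it offers.
- The arm moves only by the shell command python3 -m jog 'ROWS' [OPENING] [FORCE]. ROWS is JSON, one flat list of numbers, 6 for each row, row after row: the shift along the tool's x, y, z in cm, then the turn, a rotation vector about the tool's x, y, z in degrees. In form: [x, y, z, wx, wy, wz, x, y, z, wx, wy, wz, ...]. A call has 1 to 20 rows; each row is the pose to reach, as a shift and turn from the pose commanded when the call began, along the tool's axes at that moment; what a row does not reach only later rows make up. A row lasts 1/8 s, in which the tool goes at most 62.5 mm and 10.7 degrees, less where a joint would pass 70% of its speed; a pose out of reach is approached as far as the arm can. A call with a gripper value outside its range is refused whole. OPENING is the finger opening in cm, from 0 to 8.81, set as the call begins (- or left out, the last holds). The fingers move at their own pace and stop on an object; FORCE is the grip in N (left out, the last holds). Time passes only in rows, so rows that repeat a pose let the fingers close. It gives the time, the measured TCP pose, the force, the opening and the grip force at its end, in the units of the state.
- manip.get_obs(): the state, without advancing time (a new reading comes with each control period).
- manip.camera(name): name is "scene" or "side" or "wrist"; returns a dict with "frame" (400x640x3 uint8, red, green, blue), "depth" (400x640 float32, m along the optical axis (not along the pixel's ray), 0 where there is no reading), "K" (3x3 intrinsics, pixels), "R" (3x3) and "t" (3): a world point X has camera coordinates R X + t; the wrist camera has in their place "mount" (4x4, takes a point from camera to tool coordinates, whose origin is the TCP and whose axes are the flange's). Camera axes: x right, y down, z forward; pixel columns grow to the right and rows downward; lengths in m; the calibration is good to about 2 mm. A picture is of the moment at which its call begins: read the wrist's pose just before it.
- manip.finish_job(): hands the job in; it is judged then, once.
The state is a dict: "t": time; "qpos": joint angles; "qd": joint speeds; "effort": joint torques, N m; "tool_pos": TCP position; "ee_rot": TCP orientation; "contact_force": force on the tool from outside, world axes, zero at the start; "wrist_torque": the same for the moment, N m; "opening": finger opening in m; "finger_force": force on a finger pad.
Only numpy, scipy, OpenCV 4.12 (cv2) and the standard library are available. Lean on these libraries where they do the work, as an engineer would, in place of code of your own. Each camera call takes 0.05 s, during which the arm holds its last target. There are 200 camera calls.

## Task

The blower's blue filter panel has been left slid forward. Push it with your fingertips straight back along its rails until it is fully home against the rear stop; then set a fingertip in the slot of the round black fastener and turn it a quarter turn, counter-clockwise seen from above, to its end stop so that its orange tongue lies across the front strip of the panel and locks it. Nothing is to be picked up or lifted, and the two colour bottles and the white coupler are to stay where they stand; take your hand away at the end.

Things in the scene. Friction and masses are not known exactly. Their poses are not given: they have to be found in the camera images.
- blower_unit: Low white steel box, 260 (x) x 280 (y) x 55 mm high, fixed to the worktop at a varying place and yaw (up to 0.35 rad either way). Origin: centre of its underside; x points to its back (away from the robot), y to its left, z up. On its flat top (z 55 mm) two aluminium rails 5 mm high run along x, inner faces at y = +2 and -112 mm, and a dark rear stop bar 12 mm high, front face at x = 101 mm.
- panel: Loose sliding access panel, 0.3 to 0.55 kg, lying on the unit's top between the rails (2.5 mm play on each side): an aluminium base plate 145 (x) x 109 (y) x 6 mm carrying a blue block 115 x 103 mm whose top is 31 mm above the panel's underside. The block begins 30 mm behind the plate's front edge. Origin: centre of the underside; x to the back. At the start it stands 30 to 55 mm forward of home; it slides with a few newtons.
- push_face (a point): Centre of the blue block's upright front face (103 mm wide, from 6 to 31 mm above the unit's top), 42.5 mm in front of the panel's origin and 18 mm above its underside. Push here towards the unit's +x.
- panel_home (a point): Fixed point on the unit where the panel's origin lies when it is fully home: 28.5 mm behind and 55 mm to the right of the unit's origin, 55 mm above the worktop.
- cam (a joint): Angle of the fastener about the vertical: 0 unlocked (orange tongue points to the unit's front, -x), 1.571 locked (tongue points to the unit's right, -y, in front of the blue block); grows counter-clockwise seen from above. Stops at both ends; starts at 0 to 0.25. Stiff: takes about 0.12 N m and stays where it is left. If the panel is not home the tongue meets the blue block.
- cam_axis (a point): Fixed point on the fastener's axis at the height of the slot's floor: 25 mm in front and 72 mm to the left of the unit's origin, 77 mm above the worktop. The fastener is a round disc 110 mm across with two black half-moon grips; between them a straight slot 40 mm wide and 22 mm deep (grips' tops 99 mm above the worktop) runs right across it, open at both ends.
- slot_end (a point): Point on the slot's floor and centre line, 37 mm from the axis towards the orange tongue; turns with the fastener. The slot runs from here straight to the axis and on to the opposite side; at joint 0 it runs along the unit's x. A fingertip here, swung in a circle about cam_axis, turns the fastener.
- tongue_tip (a point): Outer end of the orange tongue (16 mm wide, 11 mm thick, its underside 2 mm above the panel's base plate), 97 mm from the axis.
- gel_red: Red-capped colour gel bottle, 29 mm across, 83 mm high, standing on the worktop left of the unit; origin at the centre of its underside. Not to be disturbed.
- gel_teal: Teal-capped colour gel bottle, 29 mm across, 83 mm high, standing on the worktop in front of the unit; origin at the centre of its underside. Not to be disturbed.
- coupler: White ribbed plastic coupler ring, 29 mm across, 20 mm high, standing on the unit's top behind the fastener; origin at the centre of its underside. Not to be disturbed.

How it is judged:
By the outcome, as a careful person would: the job done as asked, in the order asked, and still so for the second after the job is handed in, with the robot touching nothing.
It also fails if it takes over 48 s, if anything falls off the work surface, if the arm or the gripper's body presses on something with over 40 N, if the wrist force passes 120 N, or if a joint passes its speed limit or range.

## Working session

There is one attempt and no reset: what is moved stays moved. The work goes in short steps, Python scripts to look and compute and a shell command to move; the robot and the scene stay as the last step left them, time stands still between calls to the robot, and variables do not carry over. Pictures are saved under pics/ and viewed, at most 10 in all, crops included, and the job is handed in when it is done.

```bash
mkdir -p pics
python3 - <<'E'
from station import manip
import cv2,numpy as np
o=manip.get_obs();print(o)
ims=[]
for n in("scene","side","wrist"):
    c=manip.camera(n);np.savez(f"c_{n}.npz",**c);
    cv2.imwrite(f"pics/{n}.png",c["frame"][...,::-1]);print(n,c["K"].tolist(),(c.get("R"),c.get("t"),c.get("mount")))
E
```

```text
{'t': 0.0, 'qpos': array([-2.11498087e+00,  1.51684738e+01,  9.19797933e+01, -1.08306822e-03,
        7.29771980e+01, -2.11531749e+00]), 'qd': array([-0.00444545,  0.09632363, -0.0276636 , -0.04130299,  0.08036668,
       -0.05258642]), 'effort': array([-9.59501231e-04, -5.02113855e+01, -3.56871557e+01,  7.25938403e-02,
        2.92220683e-02, -1.93505334e-04]), 'tool_pos': array([6.74300301e-01, 8.80479935e-06, 2.37409822e-01]), 'ee_rot': array([-1.79874582e+02, -3.59680960e-03,  9.00006509e+01]), 'contact_force': array([-0.90982961, -1.16482141,  0.18728236]), 'wrist_torque': array([-0.00308452, -0.06575933,  0.00351238]), 'finger_force': 0.0, 'opening': 0.08810607248291621}
scene [[515.1542029493444, 0.0, 321.5191409931416], [0.0, 515.1542029493444, 206.51723584833496], [0.0, 0.0, 1.0]] (array([[-0.72295871, -0.69088016, -0.00391296],
       [-0.51667608,  0.54440872, -0.66080631],
       [ 0.45866821, -0.47571394, -0.75054628]]), array([0.56455954, 0.19966874, 0.77665557]), None)
side [[519.5799710413232, 0.0, 321.5784827653446], [0.0, 519.5799710413232, 194.69372784306563], [0.0, 0.0, 1.0]] (array([[-0.85979511, -0.51053021, -0.01054873],
       [-0.20407032,  0.36246918, -0.90937968],
       [ 0.46808939, -0.77972752, -0.41583329]]), array([0.58546086, 0.0805248 , 0.97948245]), None)
wrist [[337.62314528750915, 0.0, 320.1880298514468], [0.0, 337.62314528750915, 201.138664797078], [0.0, 0.0, 1.0]] (None, None, array([[ 2.30380722e-03, -9.59386844e-01, -2.82084343e-01,
         7.28206700e-02],
       [ 9.99997252e-01,  2.33285824e-03,  2.32864333e-04,
         9.30122167e-04],
       [ 4.34655806e-04, -2.82084104e-01,  9.59389582e-01,
        -1.45425424e-01],
       [ 0.00000000e+00,  0.00000000e+00,  0.00000000e+00,
         1.00000000e+00]]))
```

View pics/scene.png

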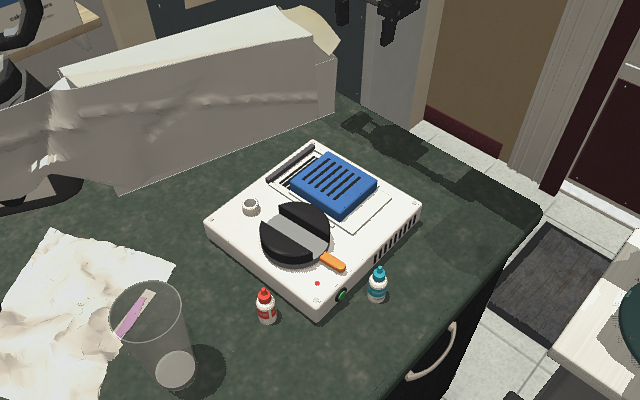

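View pics/wrist.png

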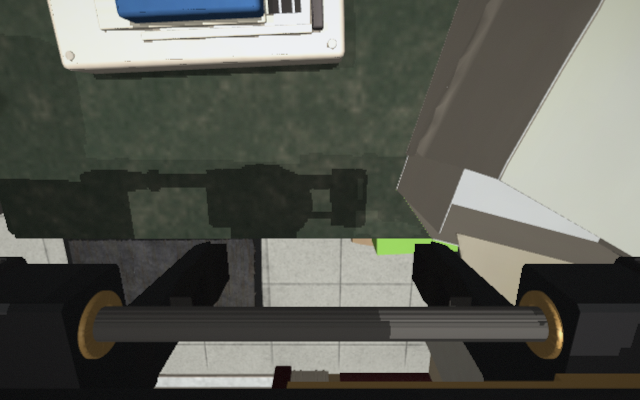

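The scene view shows the unit at about (315,235), the blue block at (335,183), the disc at (295,233), the tongue at (333,261), the red bottle at (266,306), the teal bottle at (378,285) and the coupler at (251,207). The wrist view only shows the unit's right edge at the top.

```bash
cat > h.py <<'E'
import numpy as np,cv2
def pts(c,m):
    v,u=np.nonzero(m&(c["depth"]>0)); z=c["depth"][v,u]; K=c["K"]
    P=np.stack([(u-K[0,2])/K[0,0]*z,(v-K[1,2])/K[1,1]*z,z],1)
    return (P-c["t"])@c["R"]
def masks(f):
    h=cv2.cvtColor(f,cv2.COLOR_RGB2HSV).astype(int);H,S,V=h[...,0],h[...,1],h[...,2]
    return dict(blue=(H>100)&(H<118)&(S>150)&(V>60),orange=(H>8)&(H<20)&(S>170)&(V>120),red=((H<5)|(H>175))&(S>170)&(V>90),teal=(H>85)&(H<99)&(S>150)&(V>80),black=(V<60),white=(S<40)&(V>150))
E
python3 - <<'E'
from h import *
for n in("scene","side"):
    c=dict(np.load(f"c_{n}.npz")); M=masks(c["frame"])
    for k,m in M.items():
        P=pts(c,m); b=(P[:,0]>.3)&(P[:,0]<.95)&(abs(P[:,1])<.45)&(P[:,2]>.03)&(P[:,2]<.12); P=P[b]
        if len(P)<5: print(n,k,len(P)); continue
        zz=np.percentile(P[:,2],95)
        if k=="white": zz=.055
        T=P[abs(P[:,2]-zz)<.004]
        r=cv2.minAreaRect((T[:,:2]*1000).astype(np.float32))
        print(n,k,len(P),"z95 %.3f"%zz,"mean",T.mean(0).round(4),"rect",np.round(r[0],1),np.round(r[1],1),round(r[2],1))
        print("   box",cv2.boxPoints(r).round(0).tolist())
E
```

```text
scene blue 202 z95 0.086 mean [0.5774 0.1618 0.085 ] rect [568.4 181.8] [113.2  79.4] 2.4
   box [[510.0, 219.0], [514.0, 140.0], [627.0, 145.0], [623.0, 224.0]]
scene orange 95 z95 0.074 mean [0.4587 0.3125 0.0725] rect [460.1 310.9] [42.4 16.2] 4.3
   box [[438.0, 317.0], [440.0, 301.0], [482.0, 304.0], [481.0, 321.0]]
scene red 149 z95 0.079 mean [0.4941 0.4215 0.0789] rect [494.5 421. ] [4.5 5.3] 81.2
   box [[492.0, 419.0], [497.0, 418.0], [497.0, 423.0], [492.0, 424.0]]
scene teal 156 z95 0.082 mean [0.3975 0.2757 0.081 ] rect [397.5 275.6] [4.8 5.7] 37.2
   box [[394.0, 276.0], [397.0, 272.0], [401.0, 275.0], [398.0, 279.0]]
scene black 3172 z95 0.100 mean [0.5325 0.32   0.0982] rect [533. 318.] [100.5 109.8] 8.2
   box [[475.0, 365.0], [491.0, 257.0], [591.0, 271.0], [575.0, 380.0]]
scene white 11621 z95 0.055 mean [0.5404 0.2788 0.0543] rect [539.1 270.7] [304.4 326.9] 2.3
   box [[380.0, 428.0], [394.0, 101.0], [698.0, 113.0], [685.0, 440.0]]
side blue 1076 z95 0.087 mean [0.5621 0.1987 0.0861] rect [566.5 195.3] [112.  104.9] 3.9
   box [[507.0, 244.0], [514.0, 139.0], [626.0, 147.0], [619.0, 251.0]]
side orange 120 z95 0.075 mean [0.4579 0.3167 0.0731] rect [458.6 314.4] [41.9 13.8] 4.0
   box [[437.0, 320.0], [438.0, 306.0], [480.0, 309.0], [479.0, 323.0]]
side red 159 z95 0.078 mean [0.4936 0.4236 0.0773] rect [493.  423.8] [5.  3.6] 33.2
   box [[490.0, 424.0], [492.0, 421.0], [496.0, 424.0], [494.0, 427.0]]
side teal 166 z95 0.080 mean [0.3969 0.2773 0.0795] rect [396.9 276.6] [5.3 9.1] 25.8
   box [[393.0, 280.0], [396.0, 271.0], [401.0, 274.0], [397.0, 282.0]]
side black 1798 z95 0.100 mean [0.5303 0.3272 0.0987] rect [530.9 322.7] [ 98.4 105.8] 13.1
   box [[471.0, 363.0], [495.0, 260.0], [591.0, 282.0], [567.0, 385.0]]
side white 4367 z95 0.055 mean [0.521  0.2987 0.0549] rect [537.9 273.3] [301.8 327.8] 3.3
   box [[378.0, 428.0], [397.0, 101.0], [698.0, 118.0], [679.0, 446.0]]
```

View pics/side.png

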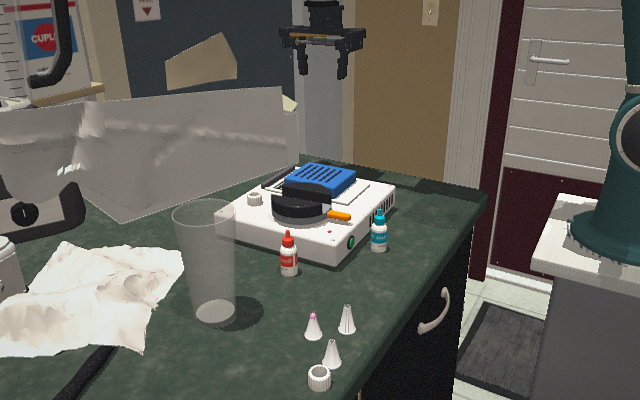

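The side view shows the same layout: block at (322,180), disc at (302,207), tongue at (340,216), both bottles standing in front of and left of the unit. I'll move the wrist camera over the unit and close the fingers on the way.

```bash
python3 -m jog '[6,-3.5,-2,0,0,0,12,-7,-4,0,0,0,18,-10.5,-6,0,0,0,25,-14.5,-8,0,0,0,25,-14.5,-8,0,0,0,25,-14.5,-8,0,0,0,25,-14.5,-8,0,0,0]' 0 20
cat >> h.py <<'E'
from scipy.spatial.transform import Rotation as Ro
def wrist(name):
    from station import manip
    o=manip.get_obs(); c=manip.camera("wrist")
    R=Ro.from_euler("xyz",o["ee_rot"],degrees=True).as_matrix(); T=np.eye(4);T[:3,:3]=R;T[:3,3]=o["tool_pos"]
    W=T@c["mount"]; c["R"]=W[:3,:3].T; c["t"]=-c["R"]@W[:3,3]
    np.savez(name+".npz",**c); cv2.imwrite(f"pics/{name}.png",c["frame"][...,::-1]); return c
E
python3 - <<'E'
from h import *
c=wrist("w1");M=masks(c["frame"])
for k,m in M.items():
    P=pts(c,m); b=(P[:,2]>.03)&(P[:,2]<.12); P=P[b]
    if len(P)<5: print(k,len(P)); continue
    zz=np.percentile(P[:,2],90)
    if k=="white": zz=.055
    T=P[abs(P[:,2]-zz)<.004]; r=cv2.minAreaRect((T[:,:2]*1000).astype(np.float32))
    print(k,len(P),"z %.3f"%zz,np.round(r[0],1),np.round(r[1],1),round(r[2],1),cv2.boxPoints(r).round(0).tolist())
E
```

```text
t: 1.02
tool_pos: [0.5299, 0.2497, 0.3183]
ee_rot: [-180.0, 0.0, 90.0]
contact_force: [0.9, -0.8, 0.0]
opening: 0.0203
finger_force: 0.0
blue 2456 z 0.087 [567.7 192.7] [112.2  99.3] 2.6 [[509.0, 240.0], [514.0, 140.0], [626.0, 146.0], [621.0, 245.0]]
orange 64 z 0.075 [458.9 308.6] [39.6 14.2] 6.2 [[438.0, 314.0], [440.0, 299.0], [479.0, 304.0], [478.0, 318.0]]
red 218 z 0.081 [494.8 418.3] [4.7 6.3] 83.1 [[491.0, 416.0], [498.0, 416.0], [498.0, 420.0], [492.0, 421.0]]
teal 170 z 0.081 [398.1 273.5] [5.6 5.8] 85.1 [[395.0, 271.0], [401.0, 270.0], [401.0, 276.0], [395.0, 277.0]]
black 2937 z 0.098 [534.2 317.1] [ 98.7 107.5] 6.6 [[479.0, 365.0], [491.0, 258.0], [589.0, 269.0], [577.0, 376.0]]
white 28559 z 0.055 [539.2 267.5] [301.1 321.9] 2.5 [[382.0, 422.0], [396.0, 100.0], [697.0, 113.0], [682.0, 435.0]]
```

View pics/w1.png

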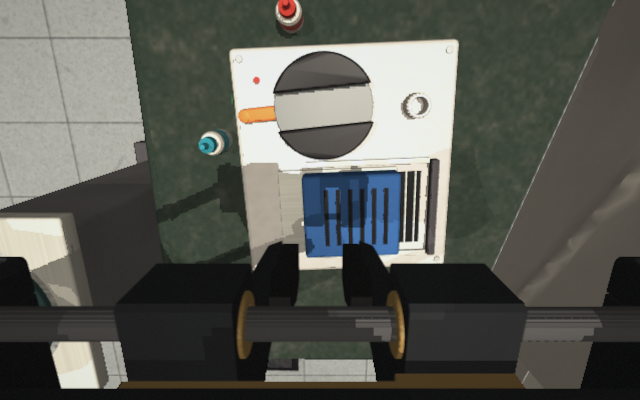

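The overhead view shows the unit's corners at about (231,49), (458,40) and (443,266), the panel block at (303–400, 170–256), the disc centred at (323,105) with the slot nearly along x, and the stop bar at column 430. I'll get the unit's pose from these corners.

Run:
```python
from h import *
c=dict(np.load("w1.npz"));C=-c["R"].T@c["t"]
def ray(u,v,z):
    d=c["R"].T@np.linalg.solve(c["K"],[u,v,1.]);return (C+d*(z-C[2])/d[2])[:2]*1000
A,B,D=ray(231,49,.055),ray(458,40,.055),ray(443,266,.055)
print(A,B,D,np.linalg.norm(A-B),np.linalg.norm(B-D),np.degrees(np.arctan2(*(B-A)[::-1])),np.degrees(np.arctan2(-(B-D)[0],(B-D)[1])),"centre",(A+D)/2)
th=np.arctan2(*(B-A)[::-1]); 
P=pts(c,masks(c["frame"])["blue"]);P=P[abs(P[:,2]-.086)<.004][:,:2]*1000
for y in (th,np.radians(2.8)):
    R=np.array([[np.cos(y),-np.sin(y)],[np.sin(y),np.cos(y)]]);o=(A+D)/2
    q=(P-o)@R; print("block in unit",np.percentile(q,[1,99],axis=0).round(1).tolist())
    for n,p in dict(axis=(-25,72),home=(28.5,-55),face_home=(-14,-55),stop=(101,-55)).items(): print(n,(o+R@p).round(1))
    print("disc centre in unit",((np.array([534,317.3])-o)@R).round(1))
```

```text
[431.03264706 378.5258837 ] [682.75856145 388.40848287] [695.41135803 112.23188387] 251.91983197089965 276.46628563929517 2.2482412369900815 2.62312330025851 centre [563.22200255 245.37888379]
block in unit [[-53.1, -101.0], [57.2, -3.7]]
axis [535.4 316.3]
home [593.9 191.5]
face_home [551.4 189.9]
stop [666.3 194.4]
disc centre in unit [-26.4  73. ]
block in unit [[-53.7, -100.9], [56.7, -3.7]]
axis [534.7 316.1]
home [594.4 191.8]
face_home [551.9 189.8]
stop [666.8 195.4]
disc centre in unit [-25.7  73.3]
```

```bash
python3 -m jog '[-6.2,-5.7,3,0,0,0,-6.2,-5.7,5,0,0,0,-6.2,-5.7,11,0,0,0,-6.2,-5.7,16,0,0,0,-6.2,-5.7,21,0,0,0,-6.2,-5.7,24,0,0,0,-6.2,-5.7,24.8,0,0,0,-6.2,-5.7,24.8,0,0,0]'; python3 -m jog '[0.03,0.6,0,0,0,0,0.05,1.2,0,0,0,0,0.08,1.8,0,0,0,0,0.11,2.5,0,0,0,0,0.13,3,0,0,0,0,0.15,3.5,0,0,0,0]'
```

```text
t: 2.08
tool_pos: [0.4733, 0.1872, 0.0706]
ee_rot: [-180.0, 0.0, 89.9]
contact_force: [-0.7, -0.0, 0.2]
opening: 0.0003
finger_force: 0.0
t: 2.82
tool_pos: [0.5065, 0.1896, 0.0709]
ee_rot: [-179.8, 0.0, 90.0]
contact_force: [-7.7, 0.4, 8.0]
opening: 0.0
finger_force: 4.1
```

```bash
python3 -m jog '[0.02,0.4,0,0,0,0,0.03,0.8,0,0,0,0,0.05,1.2,0,0,0,0,0.07,1.6,0,0,0,0,0.09,2,0,0,0,0,0.1,2.4,0,0,0,0,0.1,2.4,0,0,0,0]'; python3 -m jog '[0,0.15,0,0,0,0,0.01,0.3,0,0,0,0,0.02,0.45,0,0,0,0,0.02,0.45,0,0,0,0]'
```

```text
t: 3.7
tool_pos: [0.531, 0.1907, 0.0709]
ee_rot: [-179.8, 0.0, 90.0]
contact_force: [-4.6, 0.1, 6.1]
opening: 0.0006
finger_force: 2.8
t: 4.2
tool_pos: [0.5335, 0.1908, 0.0709]
ee_rot: [-179.6, 0.0, 90.0]
contact_force: [-10.6, -0.2, 10.1]
opening: 0.0004
finger_force: 6.1
```

```bash
python3 -m jog '[0,0.15,0,0,0,0,0.01,0.3,0,0,0,0,0.02,0.4,0,0,0,0,0.02,0.4,0,0,0,0]'
python3 - <<'E'
from h import *
from station import manip
c=manip.camera("scene");P=pts(c,masks(c["frame"])["blue"]);P=P[abs(P[:,2]-.086)<.004][:,:2]*1000
y=np.radians(2.5);R=np.array([[np.cos(y),-np.sin(y)],[np.sin(y),np.cos(y)]]);q=(P-[563.2,245.4])@R
print(np.percentile(q,[1,99],axis=0).round(1)) 
f=c["frame"][120:300,180:440];cv2.imwrite("pics/s2.png",cv2.resize(f,None,fx=3,fy=3)[...,::-1])
E
```

```text
t: 4.7
tool_pos: [0.5336, 0.1907, 0.0709]
ee_rot: [-179.1, 0.1, 90.0]
contact_force: [-22.3, -0.5, 21.2]
opening: 0.0004
finger_force: 12.5
[[ 56.4 -92.6]
 [ 97.8  -6.7]]
```

View pics/s2.png

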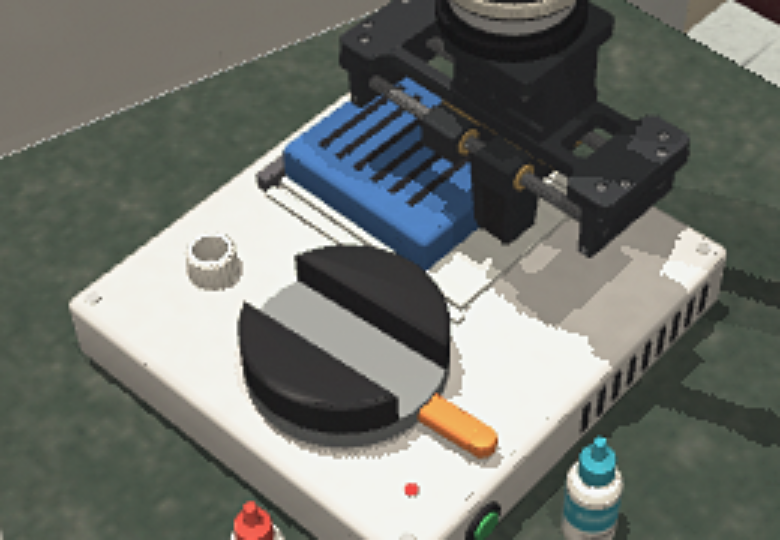

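The panel is home: the block touches the stop bar, and the force rose to 22 N with no further motion. I'll retreat and move above the slot end.

```bash
python3 -m jog '[0,-1.5,0,0,0,0,0,-3,0,0,0,0,0,-3,-5,0,0,0,0,-3,-6,0,0,0,6,-3.5,-6,0,0,0,12.2,-3.9,-6,0,0,0,12.2,-3.9,-6,0,0,0,12.2,-3.9,-6,0,0,0]'
python3 - <<'E'
from h import *
c=wrist("w2");M=masks(c["frame"])
P=pts(c,M["orange"]);P=P[(P[:,2]>.06)&(P[:,2]<.08)];print("tongue",len(P),P.mean(0).round(4))
E
```

```text
t: 5.75
tool_pos: [0.5009, 0.3125, 0.1297]
ee_rot: [-179.9, 0.1, 90.1]
contact_force: [0.2, -0.3, -0.6]
opening: 0.0004
finger_force: 0.0
tongue 1282 [0.4598 0.3098 0.0739]
```

View pics/w2.png

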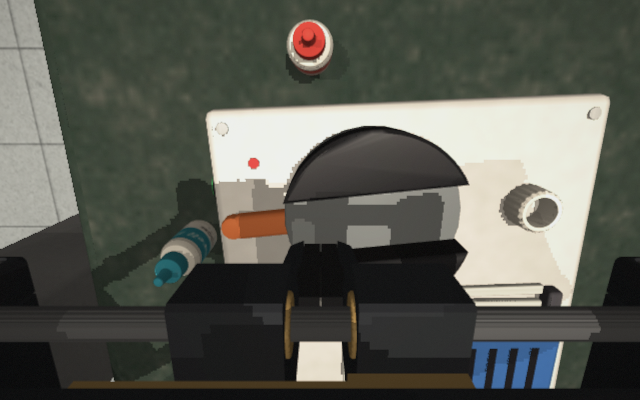

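```bash
python3 -m jog '[0,0,1.5,0,0,0,0,0,3,0,0,0,0,0,4,0,0,0,0,0,4.6,0,0,0,0,0,4.6,0,0,0]'; python3 -m jog '[-0.2,0.05,0,0,0,0,-0.51,0.12,0,0,0,0,-0.8,0.2,0,0,0,0,-1.07,0.32,0,0,0,0,-1.3,0.45,0,0,0,0,-1.58,0.61,0,0,0,0,-1.8,0.8,0,0,0,0,-2.03,1,0,0,0,0,-2.03,1,0,0,0,0]'
```

```text
t: 6.42
tool_pos: [0.5011, 0.3126, 0.0839]
ee_rot: [-179.9, 0.0, 90.0]
contact_force: [0.0, 0.6, 1.1]
opening: 0.0006
finger_force: 0.0
t: 7.55
tool_pos: [0.5132, 0.2995, 0.0858]
ee_rot: [179.7, -0.7, 89.9]
contact_force: [2.0, 22.7, -8.2]
opening: 0.0005
finger_force: 9.2
```

Run:
```python
from h import *
from station import manip
c=manip.camera("scene");P=pts(c,masks(c["frame"])["orange"]);P=P[(P[:,2]>.06)&(P[:,2]<.08)];print("tongue",len(P),P.mean(0).round(4))
f=c["frame"][120:300,180:440];cv2.imwrite("pics/s3.png",cv2.resize(f,None,fx=3,fy=3)[...,::-1])
```

```text
tongue 194 [0.4669 0.2837 0.072 ]
```

View pics/s3.png

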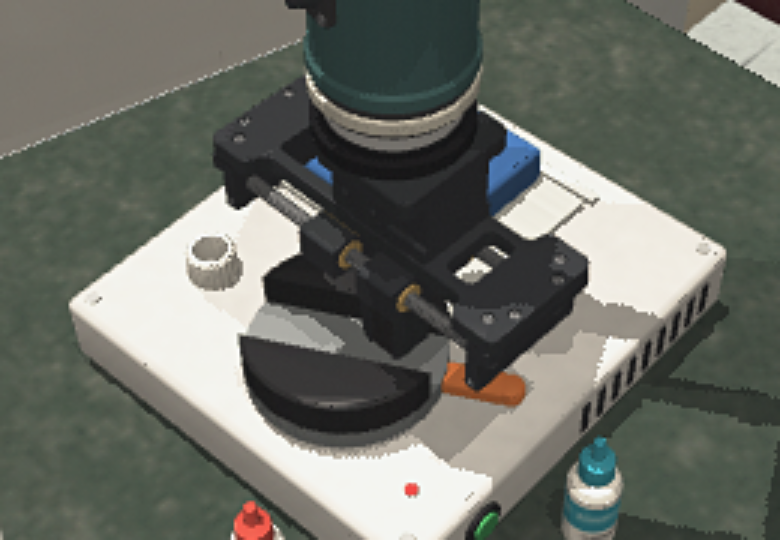

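The tongue has turned about 20°. The unrotated fingertip touches with its inner corner on a short lever, so I'll turn the tool with the slot to get a longer one.

```bash
python3 -m jog '[0.88,-0.86,0,0,0,0,0.88,-0.86,0,0,0,-10,0.88,-0.86,0,0,0,-20,0.88,-0.86,0,0,0,-25,0.5,-0.6,0,0,0,-25,0.09,-0.36,0,0,0,-27,-0.15,-0.15,0,0,0,-31,-0.36,0.09,0,0,0,-35,-0.55,0.35,0,0,0,-40,-0.72,0.6,0,0,0,-45,-0.86,0.87,0,0,0,-50,-0.98,1.17,0,0,0,-55,-1.08,1.47,0,0,0,-60,-1.15,1.77,0,0,0,-65,-1.15,1.77,0,0,0,-65]'
python3 - <<'E'
from station import manip
from h import *
c=manip.camera("scene");P=pts(c,masks(c["frame"])["orange"]);P=P[(P[:,2]>.06)&(P[:,2]<.08)];p=P.mean(0);print("tongue",len(P),p.round(4),np.degrees(np.arctan2(.3162-p[1],.535-p[0])))
E
```

```text
t: 9.48
tool_pos: [0.5278, 0.2821, 0.0847]
ee_rot: [180.0, -0.2, 154.9]
contact_force: [-4.8, 5.2, 1.9]
opening: 0.0006
finger_force: 3.2
tongue 212 [0.502  0.2506 0.0725] 63.32060969164516
```

```bash
python3 -m jog '[-0.2,0.06,0,0,0,-3,-0.42,0.14,0,0,0,-7,-0.62,0.24,0,0,0,-10,-0.81,0.34,0,0,0,-13,-1,0.46,0,0,0,-16,-1.19,0.58,0,0,0,-19,-1.34,0.7,0,0,0,-22,-1.48,0.81,0,0,0,-24,-1.6,0.92,0,0,0,-26,-1.7,1.03,0,0,0,-27,-1.7,1.03,0,0,0,-27]'
python3 - <<'E'
from station import manip
from h import *
for n in("scene","side"):
    c=manip.camera(n);P=pts(c,masks(c["frame"])["orange"]);P=P[(P[:,2]>.06)&(P[:,2]<.08)];p=P.mean(0);print("tongue",len(P),p.round(4),np.degrees(np.arctan2(.3162-p[1],.535-p[0])))
print(manip.get_obs()["wrist_torque"])
E
```

```text
t: 10.9
tool_pos: [0.5441, 0.2833, 0.0846]
ee_rot: [-180.0, -0.6, -178.1]
contact_force: [-14.5, 2.0, 10.3]
opening: 0.0007
finger_force: 7.3
tongue 161 [0.5367 0.2425 0.0734] 91.34832848733399
tongue 0 [nan nan nan] nan
[0.54877733 2.1054979  0.18363551]<stdin>:4: RuntimeWarning: Mean of empty slice.
  ret = um.true_divide(
```

```bash
python3 -m jog '[-0.15,0,0,0,0,0,-0.3,0,0,0,0,0,-0.3,0,0,0,0,0]'
```

```text
t: 11.38
tool_pos: [0.5442, 0.2833, 0.0846]
ee_rot: [-179.9, -0.9, -178.1]
contact_force: [-23.3, 2.1, 17.2]
opening: 0.0003
finger_force: 11.6
```

The stop is reached: the force rose to 23 N without motion. I'll unload, lift out and check.

```bash
python3 -m jog '[0.7,0,0,0,0,0,1.4,0,0,0,0,0,1.6,0,0,0,0,0,1.6,0,-2,0,0,0,1.6,0,-6,0,0,0,1.6,0,-12,0,0,0,1.6,0,-18,0,0,0,1.6,0,-22,0,0,0,1.6,0,-22,0,0,0,1.6,0,-22,0,0,0]'
python3 - <<'E'
from h import *
from station import manip
y=np.radians(2.5);R=np.array([[np.cos(y),-np.sin(y)],[np.sin(y),np.cos(y)]])
c=manip.camera("scene")
M=masks(c["frame"])
for k in("orange","blue","red","teal"):
    P=pts(c,M[k]);P=P[(P[:,2]>.06)&(P[:,2]<.09)&(P[:,0]<.75)&(P[:,0]>.35)];
    if k=="blue":P=P[P[:,2]>.082]
    p=P.mean(0); q=(P[:,:2]*1000-[563.2,245.4])@R; print(k,len(P),p.round(4),np.percentile(q,[1,99],axis=0).round(1).tolist())
    if k=="orange": print(np.degrees(np.arctan2(.3162-p[1],.535-p[0]))-2.5)
cv2.imwrite("pics/s4.png",cv2.resize(c["frame"][120:340,180:440],None,fx=2.5,fy=2.5)[...,::-1])
E
```

```text
t: 12.62
tool_pos: [0.5359, 0.2825, 0.3048]
ee_rot: [180.0, 0.0, -178.0]
contact_force: [0.6, -0.7, -0.4]
opening: 0.0007
finger_force: 0.0
orange 71 [0.5338 0.2394 0.072 ] [[-33.4, -21.1], [-18.0, 16.9]]
86.62707532693324
blue 135 [0.6277 0.1718 0.0852] [[-13.6, -104.5], [97.6, -7.7]]
red 88 [0.4929 0.4212 0.0684] [[-69.1, 170.1], [-51.8, 186.8]]
teal 116 [0.3962 0.2775 0.0689] [[-172.9, 29.8], [-156.1, 46.0]]
```

View pics/s4.png

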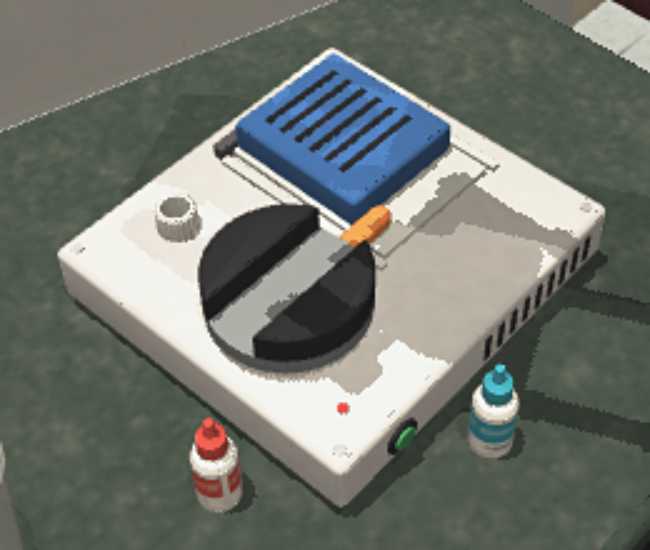

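The tongue lies across the panel's front strip, with its centre at unit x of about -26 mm. The block's front is at -13.6 mm (home is -14), both bottles and the coupler stand as before, and the hand is clear.

```bash
python3 -c "
from station import manip
print(manip.finish_job())"
```

```text
the job is handed in; nothing more can be done
None
```

The job is handed in: the panel was pushed home against the rear stop, the fastener was then turned counter-clockwise to its end stop so its tongue locks the panel, both bottles and the coupler look undisturbed, and the hand is clear (about 13 s used).

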